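# Pin the serving boards onto their marble base

## Task

Put the serving-board set together: straighten the large board on the marble base, lay the small board flat on top of it, hole over hole and with the boards' long sides parallel to the base's, then push the long pin down through both boards into the base until its knob sits on the small board. Leave the short pin in its holder and do not disturb the other things on the worktop.

Things in the scene. Friction and masses are not known exactly. Their poses are not given: they have to be found in the camera images.
- marble_base: Pale marble base plate, 200 (its x) x 100 (its y) x 30 mm, fixed to the worktop, in the middle. Origin: centre of its underside. x: along its length towards the end with the hole, which goes right through 65 mm from the centre; z up.
- base_hole (a point): Centre of the mouth of the base's hole, on the base's upper face, 30 mm above the worktop. Hole 24 mm across. Axes as marble_base.
- large_board_center (a point): Centre (half-way up) of the large wooden serving board, 170 (its x) x 58 (its y) x 18 mm, about 0.16 kg, which lies askew on the marble base at the start. x: along the board towards its hole end; z up. The ends are half-round, the sides flat; a 24 mm hole goes through it 60 mm from the centre along +x. When it lies right, its hole is over the base's hole and its centre is 5 mm from the base's centre, on the hole side.
- large_board_hole (a point): Centre of the upper mouth of the large board's hole, on the face with the groove, 9 mm above the board's centre height. Axes as the board.
- small_board_center (a point): Centre (half-way up) of the small wooden serving board, 130 (its x) x 58 (its y) x 18 mm, about 0.16 kg, which lies flat on the worktop to one side of the base, left or right. x: along the board towards its hole end; z up. The ends are half-round, the sides flat; a 24 mm hole goes through it 40 mm from the centre along +x. When it lies right, on the large board, its hole end is flush with the large board's hole end.
- small_board_hole (a point): Centre of the upper mouth of the small board's hole, on the face with the groove, 9 mm above the board's centre height. Axes as the board.
- pin_holder: Wooden block with rounded ends, 174 (its x) x 56 (its y) x 40 mm, fixed, on the other side of the base. Origin: centre of its underside; x along its length, z up. Two blind holes 19.5 mm across and 28 mm deep, 35 mm from the centre along +x and -x; one pin stands upright in each, long and short in either hole.
- long_pin_head (a point): Centre of the knob of the long steel pin (102 mm overall, about 0.09 kg), which stands higher out of the holder than the short one. Knob: cylinder 30 mm across, 44 mm tall. Below it a round shank 18 mm across and 58 mm long, whose last 14 mm taper to 8 mm at the foot. z: along the pin from foot to knob.
- long_pin_neck (a point): Point on the long pin's axis at the underside of its knob, 22 mm below the knob's centre and 58 mm above the foot. It comes to lie on the small board's upper face. Axes as the pin.
- short_pin_head (a point): Centre of the knob of the short steel pin, which is the same but for a shank of 36 mm. It stays in the holder.
- mug: Bystander: white mug with one handle, 101 mm tall, behind the work. Origin: centre of its underside.
- jam_jar: Bystander: jam jar with red lid, 66 mm wide, 90 mm tall, behind the work. Origin: centre of its underside.
- spice_jar: Bystander: spice jar with black cap, 41 mm wide, 105 mm tall, behind the work. Origin: centre of its underside.
- pepper_mill: Bystander: dark wooden pepper mill, 58 mm wide, 170 mm tall, behind the work. Origin: centre of its underside.
- tea_box: Bystander: black tea carton, 68x122x76 mm, far left. Origin: centre of its underside.
- lemon: Bystander: lemon, 83 mm long, 58 mm high, near the front edge. Origin: centre of its underside.
- garlic: Bystander: garlic bulb, 60 mm, near the front edge. Origin: centre of its underside.
- peeler: Bystander: dark green peeler lying flat, 170 mm long, 18 mm high, far right. Origin: centre of its underside.
Things that resemble listed ones, but are neither listed nor needed, are in the scene too. Leave any orange look-alike of the part that bears long_pin_head alone.

How it is judged:
By the outcome, as a careful person would: the job done as asked, in the order asked, and still so for the second after the job is handed in, with the robot touching nothing.
It also fails if it takes over 64 s, if anything falls off the work surface, if the arm or the gripper's body presses on something with over 40 N, if the wrist force passes 120 N, or if a joint passes its speed limit or range.

## Robot

A 7-joint arm with a two-finger parallel gripper is mounted at the origin on a cart in front of the work surface, level with it; the furniture and walls round the work are solid. World frame = base frame: x ahead of the robot, y to its left, z up, the work surface at z = 0. Lengths are in m, angles in rad, forces in N, time in s.
With the tool pointing down it reaches from about 0.35 to 0.9 m from the base axis. Payload 8.1 kg.
Tool frame: the origin (TCP) lies midway between the tips of the shut fingers; the grasp point (between the pads) lies 19 mm behind it; z points along the fingers, y is the line along which they close (so a half turn about z gives the same grasp; the last joint's range is limited). The gripper opens to 92 mm and grips with 3 to 60 N. Pads are 19 mm wide; open, the fingers measure 130 mm over their backs; the gripper's body (75 mm by 190 mm) begins 47 mm behind the grasp point.
Start: joints at [1.081, 0.434, 0.025, 1.573, -0.012, 1.134, -0.075], TCP at [0.236, -0.579, 0.227] pointing down, gripper open.
Joint ranges: [-2.62, 2.62], [-0.44, 2.09], [-1.27, 1.32], [0.08, 2.57], [-1.32, 4.46], [0.12, 2], [-2.74, 2.74]. Speed limits (rad/s): [2.22, 2.22, 3.01, 3.01, 3.14, 3.14, 3.14].

## Interface

Orientations are given as a rotation vector (axis times angle).
In Python, from cell import observe, get_image, camera_model, sign_off, recognise, silhouettes gives the robot as it stands.
- The arm moves only by the tool apply_moves, never from a script. Its argument "motion" is a list of rows, each an object of numbers: "x", "y", "z": the shift along the world's x, y, z in cm; "yaw": the turn about the world's z in degrees; "hand": the opening, from -1 (shut) to 1 (fully open), so that 0 is half open. In form: [{"x": .., "y": .., "z": .., "yaw": .., "hand": ..}, ...]. A call has 1 to 10 rows; each row is the pose to reach, as a shift and turn from the pose commanded when the call began; what a row does not reach only later rows make up. A row lasts 1/8 s, in which the tool goes at most 62.5 mm and 10.7 degrees, less where a joint would pass 70% of its speed; a pose out of reach is approached as far as the arm can. A call with a gripper value outside its range is refused whole. The fingers move at their own pace and stop on an object; "newtons" is the grip in N (left out, the last holds). Time passes only in rows, so rows that repeat a pose let the fingers close. It gives the time, the measured TCP pose, the force, the opening and the grip force at its end, in the units of the state.
- observe(): the state, without advancing time (a new reading comes with each control period).
- get_image(name): name is "scene" or "top"; returns the picture (480x640x3 uint8, blue, green, red); there is no depth.
- camera_model(name): a dict with "camera_matrix" (3x3 intrinsics, pixels), "k1" (the pictures are not rectified: a ray, as slopes to the right and down, at radius r is drawn at 1 + k1 r^2 times it, then the intrinsics apply), "T" (4x4, takes a point from camera to world coordinates). Camera axes: x right, y up, looking along -z (the intrinsics and any distortion apply to the point x, -y, -z); pixel columns grow to the right and rows downward; lengths in m; the calibration is good to about 2 mm. A picture is of the moment at which its call begins. camera_model takes no time and is no camera call.
- sign_off(): hands the job in; it is judged then, once.
Trained networks look in the newest picture that a camera, given by its name, has taken for a name from the list of things; names that differ only in an ending like _2 or _b are one class to them, and where a whole thing is asked for, a point or a joint stands for the part that bears it (a point fixed in the world has none). Each returns a list of dicts, best first, with "p" (0 to 1); they miss things now and then, are a little off and sometimes report something else, mostly with a low value. They report only what shows in the picture. A call takes as long as a camera call. They do not tell look-alikes from the thing itself.
- recognise(query, camera): "rect" ([left, top, right, bottom] in pixels, round what is visible of it).
- silhouettes(query, camera): "mask" (480x640 bool, what is visible of it) and "rect" ([left, top, right, bottom] in pixels, round what is visible of it).
The state is a dict: "clock": time; "joints": joint angles; "dq": joint speeds; "joint_efforts": joint torques, N m; "position": TCP position; "ee_rot": TCP orientation; "force": force on the tool from outside, world axes, zero at the start; "ft_torque": the same for the moment, N m; "width": opening from 0.0 (shut) to 1.0 (fully open); "gripper_force": force on a finger pad.
Only numpy, scipy, OpenCV 4.12 (cv2) and the standard library are available. Lean on these libraries where they do the work, as an engineer would, in place of code of your own. Each camera call takes 0.05 s, during which the arm holds its last target. There are 200 camera calls.

## Working session

There is one attempt and no reset: what is moved stays moved. The work goes in short steps, Python scripts to look and compute and a tool call to move; the robot and the scene stay as the last step left them, time stands still between calls to the robot, and variables do not carry over. Pictures are saved under pics/ and viewed, at most 10 in all, crops included, and the job is handed in when it is done.

Besides the shell and the picture viewer there is one more tool, called after ">>>" as a command line: name --argument value ..., lists and objects as JSON in quotes. apply_moves: Moves the arm, as the interface text tells. Its arguments: {"type":"object","properties":{"motion":{"type":"array","items":{"type":"object","properties":{"x":{"type":"number"},"y":{"type":"number"},"z":{"type":"number"},"yaw":{"type":"number"},"hand":{"type":"number"}}}},"newtons":{"type":"number"}},"required":["motion"]}

```bash
mkdir -p pics; ls; cat > h.py <<'E'
import numpy as np, cv2
from cell import *
def px2w(cam,uv,z):
    m=camera_model(cam);K=np.array(m["camera_matrix"]);T=np.array(m["T"])
    uv=np.atleast_2d(np.array(uv,float))
    d=np.c_[(uv[:,0]-K[0,2])/K[0,0],(uv[:,1]-K[1,2])/K[1,1]]
    u=d.copy()
    for _ in range(20): u=d/(1+m["k1"]*(u**2).sum(1,keepdims=True))
    r=np.c_[u[:,0],-u[:,1],-np.ones(len(u))]@T[:3,:3].T
    o=T[:3,3]; return o+r*((z-o[2])/r[:,2:3])
def w2px(cam,P):
    m=camera_model(cam);K=np.array(m["camera_matrix"]);T=np.array(m["T"])
    p=(np.atleast_2d(P)-T[:3,3])@T[:3,:3]
    s=np.c_[p[:,0]/-p[:,2],-p[:,1]/-p[:,2]]
    s=s*(1+m["k1"]*(s**2).sum(1,keepdims=True))
    return np.c_[s[:,0]*K[0,0]+K[0,2],s[:,1]*K[1,1]+K[1,2]]
E
python3 - <<'E'
from h import *
for c in("scene","top"):
    im=get_image(c);cv2.imwrite(f"pics/{c}0.png",im);m=camera_model(c);print(c,m)
    for q in ["marble_base","large_board_center","small_board_center","pin_holder","long_pin_head","short_pin_head"]:
        print(q,[(round(r["p"],2),[int(v) for v in r["rect"]]) for r in recognise(q,c)][:4])
print(observe())
E
```

```text
pics
scene {'camera_matrix': array([[568.48521735,   0.        , 317.47136735],
       [  0.        , 568.48521735, 240.96964135],
       [  0.        ,   0.        ,   1.        ]]), 'k1': -0.10490257138556949, 'T': array([[ 0.68646364,  0.32013552, -0.65290192, -0.4642751 ],
       [-0.72714482,  0.29566557, -0.61955007, -0.9164055 ],
       [-0.00529937,  0.90005284,  0.43574855,  0.7456757 ],
       [ 0.        ,  0.        ,  0.        ,  1.        ]])}
marble_base [(0.97, [283, 252, 364, 302])]
large_board_center [(0.76, [299, 261, 375, 288]), (0.33, [287, 195, 303, 231])]
small_board_center [(0.6, [391, 306, 450, 340])]
pin_holder [(0.78, [208, 226, 268, 255])]
long_pin_head [(0.77, [197, 206, 211, 238]), (0.65, [220, 211, 229, 238]), (0.45, [185, 224, 192, 256])]
short_pin_head [(0.58, [244, 214, 253, 232])]
top {'camera_matrix': array([[454.99362683,   0.        , 318.13025006],
       [  0.        , 454.99362683, 242.23667673],
       [  0.        ,   0.        ,   1.        ]]), 'k1': -0.11001887865961296, 'T': array([[ 0.01936839,  0.99424594, -0.10535592,  0.3753171 ],
 
[... 539 characters left out ...]
ts': array([ 1.08139938,  0.43444565,  0.02498   ,  1.57320682, -0.01159001,
        1.1339998 , -0.07508673]), 'dq': array([ 1.32433931e-04, -1.10296849e-03, -2.78233735e-04,  4.29657755e-04,
        2.80933565e-03,  2.37469858e-04,  5.97754497e-05]), 'joint_efforts': array([-9.18585647e-04, -6.67497396e+01,  9.83190425e-01, -3.14757442e+01,
       -6.07527955e-02,  3.26702907e-02,  3.31761464e-05]), 'position': array([ 0.23575217, -0.57884398,  0.22677276]), 'ee_rot': array([3.08295437e+00, 6.03706353e-01, 1.86565757e-05]), 'force': array([-0.04499795,  0.38455665,  0.29519014]), 'ft_torque': array([ 0.01194072, -0.01320753, -0.04560603]), 'gripper_force': 0.0, 'width': 1.0018373660444722}
```

```bash
python3 - <<'E'
import cv2,numpy as np
t=cv2.imread("pics/top0.png")[205:325,160:480];s=cv2.imread("pics/scene0.png")[190:350,170:490]
cv2.imwrite("pics/c1.png",cv2.resize(t,(800,300),interpolation=2));cv2.imwrite("pics/c2.png",cv2.resize(s,(800,400),interpolation=2))
E
```

```text
(no output)
```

View pics/c1.png

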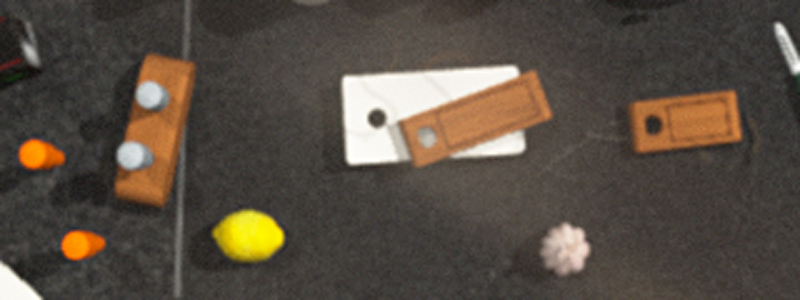

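View pics/c2.png

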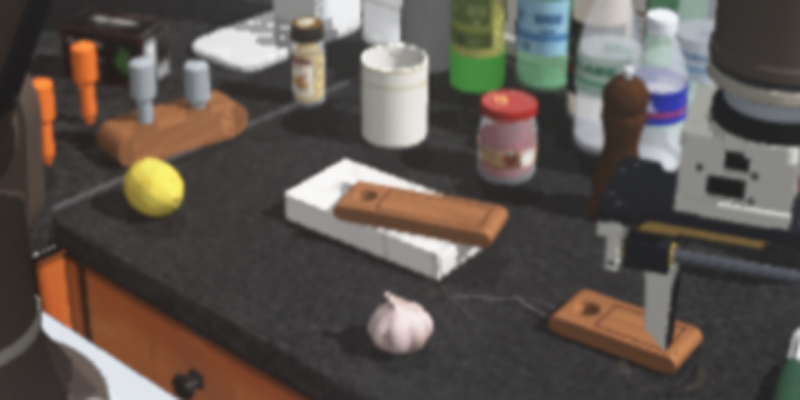

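View pics/top0.png

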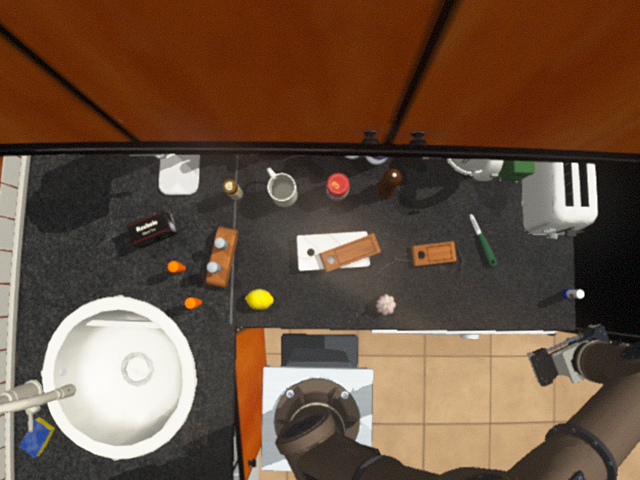

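The steel pins stand at top px (212,267) and (220,243), scene px (227,218) and (248,222). The front one (212,267) stands higher in the scene view, so it is the long pin. The orange ones at top (176,267) and (192,303) are look-alikes to leave alone. The base hole is at the left (+y) end at top (311,252), the large board's at (331,259), the small board's at (421,255).

```bash
cat >> h.py <<'E'
from scipy.optimize import minimize
def prism(L,W,H,round_=True):
    r=H/2; P=[]
    if round_:
        for a in np.linspace(-np.pi/2,np.pi/2,9):
            P+= [(s*(L/2-r+r*np.cos(a)),r+r*np.sin(a)) for s in(1,-1)]
    else: P=[(s*L/2,h) for s in(1,-1) for h in(0,H)]
    return np.array([(x,y,z) for x,z in P for y in(-W/2,W/2)])
def place(P,x,y,z,yaw):
    c,s=np.cos(yaw),np.sin(yaw);return P@np.array([[c,s,0],[-s,c,0],[0,0,1]])+[x,y,z]
S=8
def fit(cam,mask,P,z,guess,ignore=None):
    ys,xs=np.nonzero(mask);x0,x1,y0,y1=xs.min()-12,xs.max()+13,ys.min()-12,ys.max()+13
    sz=((x1-x0)*S,(y1-y0)*S)
    M=cv2.resize(mask[y0:y1,x0:x1].astype(np.float32),sz,interpolation=cv2.INTER_LINEAR)>.5
    W=np.ones_like(M) if ignore is None else ~(cv2.resize(ignore[y0:y1,x0:x1].astype(np.uint8),sz,interpolation=0)>0)
    def cost(q):
        uv=w2px(cam,place(P,q[0]/100,q[1]/100,z,q[2]/10))
        uv=(uv-[x0,y0]+.5)*S
        im=np.zeros(M.shape,np.uint8);cv2.fillConvexPoly(im,cv2.convexHull((uv*16).astype(np.int32)),1,shift=4)
        return float(((im>0)^M)[W].sum())/S/S
    g=np.array([guess[0]*100,guess[1]*100,guess[2]*10])
    b=None
    for _ in range(3):
        r=minimize(cost,g,method="Nelder-Mead",options=dict(initial_simplex=np.vstack([g]+[g+d for d in np.diag([1.,1.,.8])]),xatol=1e-3,fatol=1e-2)); g=r.x
    return np.array([g[0]/100,g[1]/100,np.degrees(g[2]/10)]),r.fun,M.sum()/S/S
def wood(im):
    h=cv2.cvtColor(im,cv2.COLOR_BGR2HSV);return (h[...,0]<25)&(h[...,1]>80)&(h[...,2]>50)
def white(im):
    h=cv2.cvtColor(im,cv2.COLOR_BGR2HSV);return (h[...,1]<60)&(h[...,2]>110)
def comp(m,rect,close=True):
    o=np.zeros(m.shape,np.uint8);l,t,r,b=rect;o[t:b,l:r]=m[t:b,l:r]
    n,lab,st,_=cv2.connectedComponentsWithStats(o);k=1+np.argmax(st[1:,4]);o=(lab==k).astype(np.uint8)
    c,_=cv2.findContours(o,cv2.RETR_EXTERNAL,cv2.CHAIN_APPROX_NONE);cv2.drawContours(o,c,-1,1,-1);return o>0
BIG=prism(.17,.058,.018);SM=prism(.13,.058,.018);BASE=prism(.2,.1,.03,False);HOLD=prism(.174,.056,.04)
E
cat > m.py <<'E'
from h import *
t=cv2.imread("pics/top0.png");s=cv2.imread("pics/scene0.png")
wt,wh=wood(t),white(t)
big=comp(wt,[310,225,392,280]);sm=comp(wt,[400,232,470,275])
c=px2w("top",[[350,252]],.039)[0];print("big",fit("top",big,BIG,.03,[c[0],c[1],np.radians(70)]))
bs=comp(wood(s),[295,255,380,292]);print("big scene",fit("scene",bs,BIG,.03,[c[0],c[1],np.radians(70)]))
c=px2w("top",[[433,254]],.009)[0];print("small",fit("top",sm,SM,0,[c[0],c[1],np.radians(90)]))
base=comp(wh|big,[285,222,390,282])
ig=cv2.dilate(big.astype(np.uint8),np.ones((5,5)))>0
c=px2w("top",[[333,251]],.03)[0];print("base",fit("top",base,BASE,0,[c[0],c[1],np.radians(90)],ig))
b2=comp(white(s)|bs,[275,245,385,305]);ig=cv2.dilate(bs.astype(np.uint8),np.ones((5,5)))>0
print("base scene",fit("scene",b2,BASE,0,[c[0],c[1],np.radians(90)],ig))
ho=comp(wt|((cv2.cvtColor(t,cv2.COLOR_BGR2HSV)[...,2]>120)),[203,222,238,292]);
c=px2w("top",[[221,258]],.03)[0];print("holder",fit("top",ho,HOLD,0,[c[0],c[1],np.radians(75)]))
o=t.copy()
for m in(big,sm,base,ho):o[cv2.morphologyEx(m.astype(np.uint8),cv2.MORPH_GRADIENT,np.ones((2,2)))>0]=(0,255,0)
for q in("long_pin_head","short_pin_head"):
  for cam in("top","scene"):
    for r in silhouettes(q,cam)[:4]:
        ys,xs=np.nonzero(r["mask"]);print(q,cam,round(r["p"],2),[int(v) for v in r["rect"]],xs.mean().round(1),ys.mean().round(1))
cv2.imwrite("pics/c3.png",cv2.resize(o[215:300,200:480],(800,243),interpolation=0))
E
python3 m.py
```

```text
big (array([ 4.85698618e-01, -9.04226370e-02,  1.11676076e+02]), np.float64(61.953125), np.float64(1208.625))
big scene (array([ 4.89286170e-01, -8.46012344e-02,  1.11186162e+02]), np.float64(89.96875), np.float64(1063.625))
small (array([ 0.48983456, -0.33887122, 96.72069168]), np.float64(99.59375), np.float64(977.625))
base (array([ 4.93353170e-01, -3.57176131e-02,  9.47148074e+01]), np.float64(116.671875), np.float64(2885.625))
base scene (array([ 4.92755585e-01, -3.31780856e-02,  9.41844161e+01]), np.float64(72.5625), np.float64(2455.625))
holder (array([  0.41437882,   0.34162689, 102.19898657]), np.float64(1187.59375), np.float64(1391.625))
long_pin_head top 0.6 [206, 261, 219, 273] 213.6 267.4
long_pin_head top 0.54 [184, 298, 201, 307] 192.3 302.5
long_pin_head scene 0.78 [218, 211, 229, 239] 226.2 223.7
long_pin_head scene 0.74 [188, 221, 191, 255] 188.5 237.3
long_pin_head scene 0.5 [196, 208, 212, 238] 203.6 220.9
short_pin_head scene 0.43 [243, 215, 252, 232] 248.5 222.8
```

View pics/c3.png

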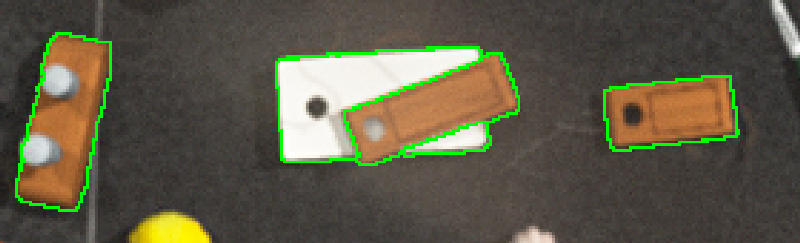

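Masks fit the base, large board and small board; the pins bulge out of the holder mask, so I'll locate the pins directly from holes and heads.

```bash
python3 - <<'E'
from h import *
t=cv2.imread("pics/top0.png");s=cv2.imread("pics/scene0.png")
def hole(im,u,v,z,cam,bright=False,r=6):
    g=cv2.cvtColor(im,cv2.COLOR_BGR2HSV)[...,1 if bright else 2].astype(float)
    p=g[v-r:v+r+1,u-r:u+r+1]; w=np.clip(np.percentile(p,65)-p-0.3*(np.percentile(p,65)-p.min()),0,None)
    yy,xx=np.mgrid[v-r:v+r+1,u-r:u+r+1]; c=[(xx*w).sum()/w.sum(),(yy*w).sum()/w.sum()]
    return np.round(c,2),px2w(cam,[c],z)[0].round(4)
print("base hole",hole(t,311,252,.03,"top"))
print("big hole",hole(t,331,259,.048,"top",True,5))
print("small hole",hole(t,421,255,.018,"top",False,5))
print("scene big hole")
d=lambda a:np.array([np.cos(np.radians(a)),np.sin(np.radians(a))])
print("exp base",[.4933,-.0357]+.065*d(94.5),"big",[.4857,-.0904]+.06*d(111.5),"small",[.4898,-.3389]+.04*d(96.7))
# pin axes: top mask centroid at head; test heights; project into scene
for n,uv,zs,suv in(("long",[213.6,267.4],(.092,),(226.2,223.7)),):
    for z in zs:
        p=px2w("top",[uv],z);print(n,p.round(4),w2px("scene",p))
for nm,suv in(("L",[226.2,217.5]),("S",[248.3,221])):
    print(nm,px2w("scene",[suv],.092 if nm=="L" else .07).round(4))
for P in [[.35,.3],[.4,.34]]:
    print(P,w2px("top",[[*P,.114],[*P,.04]]).round(1).tolist())
print("top-px knob tops z=.114/.092:",px2w("top",[[211.7,267]],.114).round(4),px2w("top",[[219.5,242.5]],.092).round(4))
cv2.imwrite("pics/c4.png",np.vstack([cv2.resize(s[195:265,180:290],(800,509)[:2],interpolation=2)]))
cv2.imwrite("pics/c5.png",cv2.resize(t[225:295,200:245],(385,600),interpolation=2))
a=cv2.resize(s[200:260,180:270],(450,300),interpolation=2);b=cv2.resize(t[225:295,200:245],(193,300),interpolation=2)
cv2.imwrite("pics/c4.png",np.hstack([a,b]))
E
```

```text
base hole (array([310.33, 251.92]), array([0.4855, 0.0241, 0.03  ]))
big hole (array([330.43, 259.34]), array([ 0.4639, -0.0339,  0.048 ]))
small hole (array([420.84, 254.53]), array([ 0.4848, -0.2989,  0.018 ]))
scene big hole
exp base [0.48820016 0.02909963] big [ 0.46370993 -0.03457495] small [ 0.48513317 -0.29917317]
long [[0.4322 0.289  0.092 ]] [[227.15113521 221.6698164 ]]
L [[0.4491 0.3147 0.092 ]]
S [[0.508  0.2871 0.07  ]]
[0.35, 0.3] [[206.5, 297.3], [212.9, 296.9]]
[0.4, 0.34] [[192.7, 278.4], [199.9, 279.1]]
top-px knob tops z=.114/.092: [[0.4322 0.289  0.114 ]] [[0.5017 0.2753 0.092 ]]
```

View pics/c4.png

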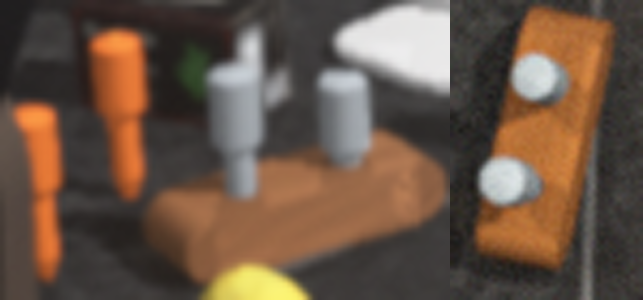

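Left scene steel pin (crop 235,110) shows a long shank and is the front one in top view: it is the long pin (orange ones are look-alikes). The base fit disagrees with the hole by 5 mm, so I'll check it.

```bash
cat > b.py <<'E'
from h import *
import sys
t=cv2.imread("pics/top0.png")
g=cv2.cvtColor(t,cv2.COLOR_BGR2GRAY).astype(float)
print("row245",g[245,290:306].astype(int),g[245,362:378].astype(int));print("row266",g[266,290:306].astype(int),g[266,360:378].astype(int))
print("col305",g[225:240,305].astype(int),g[262:278,305].astype(int));print("col360",g[225:240,360].astype(int),g[262:278,360].astype(int))
print(g[246:259,304:318].astype(int))
for c in [(.4933,-.0357),(.4910,-.042)]:
    print(w2px("top",place(np.array([[s*.1,q*.05,.03] for s in(1,-1) for q in(1,-1)]+[[.065,0,.03]]),*c,0,np.radians(94.5))).round(1).tolist())
E
python3 b.py
```

```text
row245 [ 64  68  66  76  72  71  98 182 244 250 247 248 248 247 246 248] [141 137 135 139 135 138 137 135 138 136 122 113 124 131 137 133]
row266 [ 49  47  53  56  60  55  53  76 166 246 254 251 251 251 250 250] [211 212 205 191 184 172 160 142 113  81  69  75  79  77  82  75  75  75]
col305 [ 78  83  75  85  90  90  88  83  85 119 202 244 241 238 237] [249 249 250 249 250 251 252 249 164  65  58  56  59  64  74  75]
col360 [ 78  80  78  73  75  81 155 237 245 245 246 247 237 187 133] [237 244 247 250 211 113  66  67  81  81  82  84  80  81  81  82]
[[247 247 246 247 248 249 247 248 246 246 238 239 239 242]
 [248 248 248 249 248 246 243 243 244 246 243 239 238 238]
 [248 248 249 248 236 205 182 181 211 237 244 244 239 236]
 [248 249 249 234 174 120 101  99 129 181 232 246 241 237]
 [249 249 244 185 111  76  69  68  86 125 203 245 244 238]
 [249 251 237 139  73  73  74  73  70  88 174 235 242 239]
 [249 250 236 128  61  66  79  75  68  90 162 231 242 236]
 [249 250 240 149  75  68  69  73  73  99 180 236 238 233]
 [248 250 245 198 118  78  73  77  87 131 182 225 224 211]
 [249 249 250 244 193 135 103 120 146 189 207 192 194 188]
 [249 248 249 247 241 218 188 195 222 237 229 194 185 189]
 [245 245 244 244 242 240 239 242 246 247 237 208 190 193]
 [241 239 239 238 240 241 244 247 248 248 242 219 194 192]]
[[297.5, 269.0], [295.6, 234.5], [366.8, 264.8], [364.4, 230.4], [308.6, 251.0]]
[[299.7, 269.8], [297.8, 235.4], [369.0, 265.6], [366.5, 231.3], [310.8, 251.8]]
```

>>> apply_moves --motion '[{"x": 6, "y": 11, "z": 0, "yaw": 20, "hand": 1}, {"x": 12.5, "y": 24, "z": 0, "yaw": 45, "hand": 1}, {"x": 25, "y": 48.8, "z": 0, "yaw": 89.4, "hand": 1}, {"x": 25, "y": 48.8, "z": 0, "yaw": 89.4, "hand": 1}, {"x": 25, "y": 48.8, "z": 0, "yaw": 89.4, "hand": 1}, {"x": 25, "y": 48.8, "z": 0, "yaw": 89.4, "hand": 1}, {"x": 25, "y": 48.8, "z": 0, "yaw": 89.4, "hand": 1}, {"x": 25, "y": 48.8, "z": -5, "yaw": 89.4, "hand": 1}, {"x": 25, "y": 48.8, "z": -10, "yaw": 89.4, "hand": 1}, {"x": 25, "y": 48.8, "z": -10, "yaw": 89.4, "hand": 1}]'

```text
clock: 2.15
position: [0.4855, -0.0883, 0.1248]
ee_rot: [-1.761, -2.599, -0.0]
force: [-0.7, -0.5, 0.3]
width: 0.996
gripper_force: 0.0
```

>>> apply_moves --motion '[{"x": 0, "y": 0, "z": -4, "yaw": 0, "hand": 1}, {"x": 0, "y": 0, "z": -7.5, "yaw": 0, "hand": 1}, {"x": 0, "y": 0, "z": -9.3, "yaw": 0, "hand": 1}, {"x": 0, "y": 0, "z": -9.3, "yaw": 0, "hand": 1}, {"x": 0, "y": 0, "z": -9.3, "yaw": 0, "hand": -0.2}, {"x": 0, "y": 0, "z": -9.3, "yaw": 0, "hand": -0.2}, {"x": 0, "y": 0, "z": -9.3, "yaw": 0, "hand": -0.2}, {"x": 0, "y": 0, "z": -9.3, "yaw": 0, "hand": -0.2}]' --newtons 20

```text
clock: 3.15
position: [0.4863, -0.0909, 0.0342]
ee_rot: [1.766, 2.597, 0.001]
force: [-0.6, -0.5, 4.4]
width: 0.632
gripper_force: 20.0
```

>>> apply_moves --motion '[{"x": 0, "y": 0, "z": 0.5, "yaw": 0, "hand": -0.2}, {"x": 0.2, "y": 2.5, "z": 0.8, "yaw": -8.5, "hand": -0.2}, {"x": 0.44, "y": 5.47, "z": 0.8, "yaw": -17, "hand": -0.2}, {"x": 0.44, "y": 5.47, "z": 0.8, "yaw": -17, "hand": -0.2}, {"x": 0.44, "y": 5.47, "z": 0.4, "yaw": -17, "hand": -0.2}, {"x": 0.44, "y": 5.47, "z": 0.0, "yaw": -17, "hand": -0.2}, {"x": 0.44, "y": 5.47, "z": 0.0, "yaw": -17, "hand": -0.2}]'

```text
clock: 4.03
position: [0.4899, -0.0372, 0.0336]
ee_rot: [-2.132, -2.307, 0.001]
force: [-1.3, -0.5, 2.1]
width: 0.631
gripper_force: 20.0
```

```bash
python3 - <<'E'
from h import *
t=get_image("top");cv2.imwrite("pics/top1.png",t);o=observe();print(o["position"],o["force"],o["width"])
cv2.imwrite("pics/c6.png",cv2.resize(t[215:290,280:400],(800,500),interpolation=2))
E
```

```text
[ 0.48988108 -0.03719501  0.03357827] [-1.81813011 -1.61787635  1.49645753] 0.6260652585223989
```

View pics/c6.png

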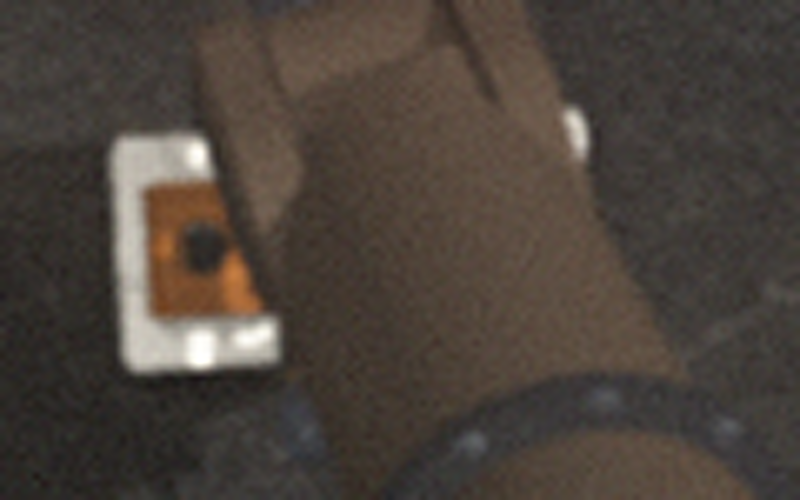

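The board's hole looks dark at crop (206,247), so it overlaps the base hole; I'll release, move over the small board, and measure with a clear view.

>>> apply_moves --motion '[{"x": 0, "y": 0, "z": 0, "yaw": 0, "hand": 1}, {"x": 0, "y": 0, "z": 0, "yaw": 0, "hand": 1}, {"x": 0, "y": 0, "z": 5, "yaw": 0, "hand": 1}, {"x": 0, "y": 0, "z": 10, "yaw": 0, "hand": 1}, {"x": 0, "y": -10, "z": 10, "yaw": 2.1, "hand": 1}, {"x": 0, "y": -20, "z": 10, "yaw": 2.1, "hand": 1}, {"x": 0, "y": -30.3, "z": 10, "yaw": 2.1, "hand": 1}, {"x": 0, "y": -30.3, "z": 10, "yaw": 2.1, "hand": 1}, {"x": 0, "y": -30.3, "z": 10, "yaw": 2.1, "hand": 1}, {"x": 0, "y": -30.3, "z": 10, "yaw": 2.1, "hand": 1}]'

```text
clock: 5.32
position: [0.4884, -0.3448, 0.1331]
ee_rot: [2.097, 2.338, -0.003]
force: [0.6, 0.4, -0.9]
width: 1.003
gripper_force: 0.0
```

```bash
cat > rel.py <<'E'
from h import *
import sys
n=sys.argv[1];zt=float(sys.argv[2]);mdl=eval(sys.argv[3]);z0=zt-.018
ims=[get_image("top") for _ in range(4)];t=np.mean(ims,0).astype(np.uint8);cv2.imwrite(f"pics/{n}.png",t)
w=comp(wood(t),[285,222,385,285]);ys,xs=np.nonzero(w);print("mask",xs.min(),xs.max(),ys.min(),ys.max(),w.sum())
f=fit("top",w,mdl,z0,[.49,-.03,np.radians(94.6)]);print("board",f)
g=cv2.cvtColor(t,cv2.COLOR_BGR2HSV)[...,2].astype(float)
u,v=[int(round(q)) for q in w2px("top",[[.4859,.0243,zt]])[0]];print(u,v)
p=g[v-6:v+7,u-6:u+7];print(p.astype(int))
def edge(line):  # 50% crossings
    m=(line.min()+line.max())/2;return [round(i+(m-line[i])/(line[i+1]-line[i]),2) for i in range(len(line)-1) if (line[i]-m)*(line[i+1]-m)<0]
gr=cv2.cvtColor(t,cv2.COLOR_BGR2GRAY).astype(float)
blue=t[...,0].astype(float)
for c in(303,325,345,360): print("col",c,[e+225 for e in edge(blue[225:280,c])])
for r in(242,250,258): print("row",r,[e+288 for e in edge(blue[r,288:380])])
cv2.imwrite("pics/crop_"+n+".png",cv2.resize(t[215:290,280:400],(800,500),interpolation=2))
E
python3 rel.py top2 .048 BIG
```

```text
mask 302 360 240 262 1185
board (array([ 4.88922977e-01, -3.45837093e-02,  9.43185291e+01]), np.float64(54.421875), np.float64(1184.625))
310 251
[[178 184 185 184 186 189 189 189 191 191 190 190 177]
 [183 192 193 193 192 192 191 197 195 193 195 192 180]
 [184 194 196 191 183 171 166 175 179 185 189 187 173]
 [176 187 188 171 146 121 115 124 141 164 181 183 170]
 [177 186 181 155 109  85  84  87 101 127 163 178 169]
 [173 183 183 150  94  72  70  71  75  91 138 169 167]
 [172 182 185 156  93  69  68  68  70  81 122 166 162]
 [174 184 187 159  94  68  69  70  66  79 128 170 168]
 [173 187 186 160  98  69  67  70  71  91 139 178 175]
 [173 181 183 157 103  72  65  72  84 119 165 189 176]
 [172 183 182 163 129  97  93 100 127 156 183 191 175]
 [172 186 183 182 168 153 145 154 173 185 192 194 175]
 [174 189 191 189 187 185 183 184 186 189 188 189 175]]
col 303 [np.float64(234.66), np.float64(242.47), np.float64(262.85), np.float64(270.3)]
col 325 [np.float64(233.37), np.float64(241.03), np.float64(262.21), np.float64(268.72)]
col 345 [np.float64(231.89), np.float64(239.9), np.float64(261.39), np.float64(267.42)]
col 360 [np.float64(231.07), np.float64(246.4), np.float64(261.39), np.float64(265.71)]
row 242 [np.float64(296.53), np.float64(359.92), np.float64(367.72)]
row 250 [np.float64(296.91), np.float64(301.46), np.float64(361.04), np.float64(368.22)]
row 258 [np.float64(297.31), np.float64(301.69), np.float64(368.38)]
```

View pics/crop_top2.png

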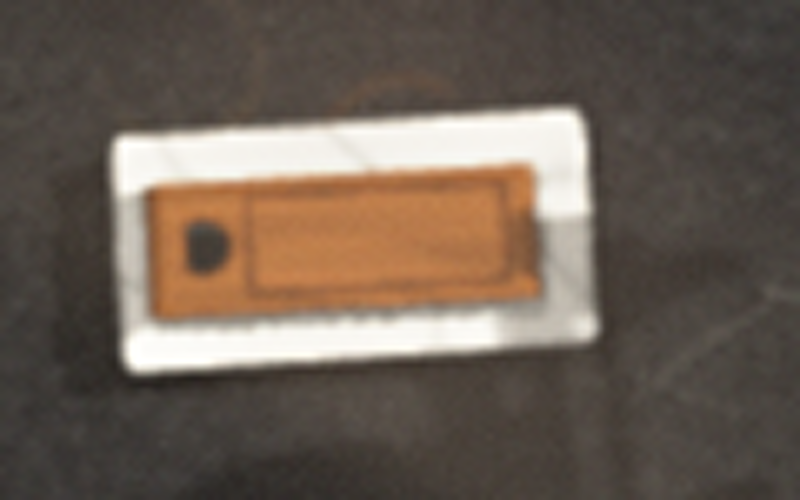

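Large board lies centred and parallel on the base (crop: board 150–540, base 115–600, hole at 208,245). Now refit the base with its full outline.

```bash
python3 - <<'E'
from h import *
t=cv2.imread("pics/top2.png")
for th in(140,160):
    b=comp((t[...,1]>th)|wood(t),[285,222,380,282]);ys,xs=np.nonzero(b);print(xs.min(),xs.max(),ys.min(),ys.max(),b.sum())
    for g0 in(-.045,-.035): print("base",fit("top",b,BASE,0,[.49,g0,np.radians(94.6)]))
# hole centre in board, 50% dark
p=255-t[...,2].astype(float)
q=p[243:259,302:320];m=(q.min()+q.max())/2;mm=(q>m).astype(np.uint8);n,l,s,c=cv2.connectedComponentsWithStats(mm);k=1+np.argmax(s[1:,4]);uv=c[k]+[302,243];print(uv,s[k],px2w("top",[uv],.048))
for f in [(.4889,-.0346,94.3)]:
    print(np.array(f[:2])+.06*np.array([np.cos(np.radians(f[2])),np.sin(np.radians(f[2]))]))
r=comp(wood(t),[400,232,470,275]);print(r.sum());print("small",fit("top",r,SM,0,[.49,-.339,np.radians(96.7)]))
E
```

```text
297 369 231 270 2518
base (array([ 4.92065761e-01, -3.91976164e-02,  9.48882075e+01]), np.float64(96.234375), np.float64(2517.625))
base (array([ 4.92008079e-01, -3.90980544e-02,  9.48555436e+01]), np.float64(96.421875), np.float64(2517.625))
297 368 231 270 2472
base (array([ 4.92191188e-01, -3.96492582e-02,  9.49305528e+01]), np.float64(74.0), np.float64(2471.625))
base (array([ 4.92189418e-01, -3.97091909e-02,  9.49410851e+01]), np.float64(73.984375), np.float64(2471.625))
[310.56521739 251.65217391] [ 6  5  7  8 46] [[0.48479066 0.02299793 0.048     ]]
[0.48440128 0.02523111]
735
small (array([ 0.4878267 , -0.32584352, 96.59085073]), np.float64(256.328125), np.float64(734.625))
```

Relative to the base the large board is about 2–3 mm too near the robot and turned 0.5° less; I'll regrip and correct it.

>>> apply_moves --motion '[{"x": 0, "y": 10, "z": 0, "yaw": -2.1, "hand": 1}, {"x": 0, "y": 20, "z": 0, "yaw": -2.1, "hand": 1}, {"x": 0, "y": 30.3, "z": 0, "yaw": -2.1, "hand": 1}, {"x": 0, "y": 30.3, "z": 0, "yaw": -2.1, "hand": 1}, {"x": 0, "y": 30.3, "z": 0, "yaw": -2.1, "hand": 1}, {"x": 0, "y": 30.3, "z": 0, "yaw": -2.1, "hand": 1}, {"x": 0, "y": 30.3, "z": -5, "yaw": -2.1, "hand": 1}, {"x": 0, "y": 30.3, "z": -8, "yaw": -2.1, "hand": 1}, {"x": 0, "y": 30.3, "z": -9.9, "yaw": -2.1, "hand": 1}, {"x": 0, "y": 30.3, "z": -9.9, "yaw": -2.1, "hand": 1}]'

```text
clock: 6.78
position: [0.4888, -0.036, 0.0338]
ee_rot: [-2.129, -2.308, 0.003]
force: [-0.4, 0.2, 0.7]
width: 0.998
gripper_force: 0.0
```

>>> apply_moves --motion '[{"x": 0, "y": 0, "z": 0, "yaw": 0, "hand": -0.2}, {"x": 0, "y": 0, "z": 0, "yaw": 0, "hand": -0.2}, {"x": 0, "y": 0, "z": 0, "yaw": 0, "hand": -0.2}, {"x": 0, "y": 0, "z": 0.4, "yaw": 0, "hand": -0.2}, {"x": 0.24, "y": 0, "z": 0.4, "yaw": 0.4, "hand": -0.2}, {"x": 0.24, "y": 0, "z": 0.4, "yaw": 0.4, "hand": -0.2}, {"x": 0.24, "y": 0, "z": 0.4, "yaw": 0.4, "hand": -0.2}, {"x": 0.24, "y": 0, "z": 0, "yaw": 0.4, "hand": -0.2}, {"x": 0.24, "y": 0, "z": 0, "yaw": 0.4, "hand": -0.2}]'

```text
clock: 7.9
position: [0.4926, -0.0362, 0.0357]
ee_rot: [2.123, 2.315, -0.0]
force: [-4.3, 0.3, 16.3]
width: 0.629
gripper_force: 20.0
```

>>> apply_moves --motion '[{"x": 0, "y": 0, "z": 0, "yaw": 0, "hand": 1}, {"x": 0, "y": 0, "z": 0, "yaw": 0, "hand": 1}, {"x": 0, "y": 0, "z": 5, "yaw": 0, "hand": 1}, {"x": 0, "y": 0, "z": 10, "yaw": 0, "hand": 1}, {"x": -0.2, "y": -15, "z": 10, "yaw": 1.7, "hand": 1}, {"x": -0.2, "y": -30.3, "z": 10, "yaw": 1.7, "hand": 1}, {"x": -0.2, "y": -30.3, "z": 10, "yaw": 1.7, "hand": 1}, {"x": -0.2, "y": -30.3, "z": 10, "yaw": 1.7, "hand": 1}, {"x": -0.2, "y": -30.3, "z": 10, "yaw": 1.7, "hand": 1}, {"x": -0.2, "y": -30.3, "z": 10, "yaw": 1.7, "hand": 1}]'

```text
clock: 9.15
position: [0.4888, -0.3447, 0.1339]
ee_rot: [2.097, 2.338, -0.003]
force: [-0.3, 1.2, -0.4]
width: 1.002
gripper_force: 0.0
```

```bash
python3 rel.py top3 .048 BIG; python3 - <<'E'
from h import *
t=cv2.imread("pics/top3.png")
b=comp((t[...,1]>150)|wood(t),[285,222,380,282])
print("base",fit("top",b,BASE,0,[.49,-.04,np.radians(94.6)]))
E
```

```text
mask 302 360 239 261 1183
board (array([ 4.91674403e-01, -3.45175777e-02,  9.46858260e+01]), np.float64(55.875), np.float64(1182.625))
310 251
[[182 190 192 190 192 195 192 192 194 196 194 191 178]
 [183 192 196 192 185 179 176 179 181 189 191 187 174]
 [183 189 185 175 150 135 133 140 154 172 185 181 169]
 [176 183 181 155 121 106 114 117 127 152 173 178 167]
 [177 184 182 155 112  87  91  91 101 120 155 177 169]
 [172 183 181 156  96  70  72  71  78  95 135 169 169]
 [171 180 187 158  97  67  68  70  66  80 130 169 166]
 [171 183 185 159  98  69  68  69  72  90 139 178 173]
 [173 184 183 159 102  67  63  70  82 121 164 188 175]
 [173 183 179 159 112  82  79  86 114 153 184 191 174]
 [172 182 180 173 152 136 131 139 160 177 190 193 174]
 [175 188 190 188 182 183 183 182 187 189 189 188 176]
 [171 188 187 187 184 187 186 184 184 184 182 180 172]]
col 303 [np.float64(234.65), np.float64(241.78), np.float64(261.99), np.float64(270.31)]
col 325 [np.float64(233.41), np.float64(240.14), np.float64(261.40999999999997), np.float64(268.74)]
col 345 [np.float64(231.92), np.float64(238.87), np.float64(260.4), np.float64(267.4)]
col 360 [np.float64(231.03), np.float64(246.1), np.float64(259.85), np.float64(265.79)]
row 242 [np.float64(296.51), np.float64(301.6), np.float64(359.87), np.float64(367.76)]
row 250 [np.float64(296.89), np.float64(301.46), np.float64(361.21), np.float64(368.18)]
row 258 [np.float64(297.31), np.float64(301.74), np.float64(360.29), np.float64(368.4)]
base (array([ 4.92094152e-01, -3.95323203e-02,  9.49277687e+01]), np.float64(84.671875), np.float64(2493.625))
```

```bash
python3 -c "
from h import *
o=observe();print(o['clock'],o['position'],o['ee_rot'],o['joints'])"
```

```text
9.35 [ 0.49089205 -0.33738013  0.13454464] [-2.08583894e+00 -2.34814381e+00 -1.14605112e-03] [ 0.7464159   0.50309123 -0.33258837  1.73356801  0.19529931  0.93814481
  0.45420219]
```

>>> apply_moves --motion '[{"x": 0, "y": 0, "z": -5, "yaw": 0, "hand": 1}, {"x": 0, "y": 0, "z": -10, "yaw": 0, "hand": 1}, {"x": 0, "y": 0, "z": -13.1, "yaw": 0, "hand": 1}, {"x": 0, "y": 0, "z": -13.1, "yaw": 0, "hand": 1}, {"x": 0, "y": 0, "z": -13.1, "yaw": 0, "hand": 1}, {"x": 0, "y": 0, "z": -13.1, "yaw": 0, "hand": -0.2}, {"x": 0, "y": 0, "z": -13.1, "yaw": 0, "hand": -0.2}, {"x": 0, "y": 0, "z": -13.1, "yaw": 0, "hand": -0.2}, {"x": 0, "y": 0, "z": -13.1, "yaw": 0, "hand": -0.2}]' --newtons 30

```text
clock: 10.48
position: [0.4905, -0.3392, 0.0039]
ee_rot: [2.089, 2.346, 0.0]
force: [0.2, 0.5, 1.2]
width: 0.624
gripper_force: 29.9
```

```bash
python3 -c "
from h import *
o=observe();print(o['clock'],o['position'],o['ee_rot'],o['force'])"
```

```text
10.475 [ 0.49050599 -0.33923955  0.00386026] [2.08880672e+00 2.34638950e+00 7.03082120e-06] [0.1799803  0.54529783 1.20660856]
```

>>> apply_moves --motion '[{"x": 0, "y": 0, "z": 4, "yaw": 0, "hand": -0.2}, {"x": 0, "y": 3, "z": 8, "yaw": 0, "hand": -0.2}, {"x": 0, "y": 8, "z": 9, "yaw": 0, "hand": -0.2}, {"x": 0, "y": 13, "z": 9, "yaw": -0.5, "hand": -0.2}, {"x": 0, "y": 18, "z": 9, "yaw": -1, "hand": -0.2}, {"x": 0, "y": 23, "z": 9, "yaw": -1.8, "hand": -0.2}, {"x": 0.05, "y": 27, "z": 9, "yaw": -1.8, "hand": -0.2}, {"x": 0.05, "y": 30.5, "z": 9, "yaw": -1.8, "hand": -0.2}, {"x": 0.05, "y": 32.4, "z": 8, "yaw": -1.8, "hand": -0.2}, {"x": 0.05, "y": 32.4, "z": 7, "yaw": -1.8, "hand": -0.2}]'

```text
clock: 11.72
position: [0.4911, -0.0136, 0.0735]
ee_rot: [-2.122, -2.317, -0.001]
force: [-1.4, -0.3, -1.4]
width: 0.628
gripper_force: 29.9
```

>>> apply_moves --motion '[{"x": 0, "y": 0, "z": 0, "yaw": 0, "hand": -0.2}, {"x": 0, "y": 0, "z": -0.5, "yaw": 0, "hand": -0.2}, {"x": 0, "y": 0, "z": -1, "yaw": 0, "hand": -0.2}, {"x": 0, "y": 0, "z": -1.5, "yaw": 0, "hand": -0.2}, {"x": 0, "y": 0, "z": -1.8, "yaw": 0, "hand": -0.2}, {"x": 0, "y": 0, "z": -1.8, "yaw": 0, "hand": -0.2}, {"x": 0, "y": 0, "z": -1.8, "yaw": 0, "hand": -0.2}]'

```text
clock: 12.6
position: [0.4911, -0.0151, 0.0558]
ee_rot: [2.125, 2.314, 0.0]
force: [0.5, 1.5, -0.1]
width: 0.627
gripper_force: 29.9
```

>>> apply_moves --motion '[{"x": 0, "y": 0, "z": -0.2, "yaw": 0, "hand": -0.2}, {"x": 0, "y": 0, "z": -0.4, "yaw": 0, "hand": -0.2}, {"x": 0, "y": 0, "z": -0.4, "yaw": 0, "hand": -0.2}]'

```text
clock: 12.98
position: [0.4911, -0.0151, 0.0518]
ee_rot: [2.125, 2.313, 0.0]
force: [0.7, 0.0, 2.1]
width: 0.627
gripper_force: 29.9
```

>>> apply_moves --motion '[{"x": 0, "y": 0, "z": 0, "yaw": 0, "hand": 1}, {"x": 0, "y": 0, "z": 0, "yaw": 0, "hand": 1}, {"x": 0, "y": 0, "z": 5, "yaw": 0, "hand": 1}, {"x": 0, "y": 0, "z": 11, "yaw": 0, "hand": 0.4}, {"x": -1, "y": 6, "z": 12, "yaw": 10, "hand": 0.4}, {"x": -2, "y": 12, "z": 12, "yaw": 20, "hand": 0.4}, {"x": -3, "y": 16, "z": 12, "yaw": 30, "hand": 0.4}, {"x": -4, "y": 20, "z": 12, "yaw": 40, "hand": 0.4}, {"x": -5, "y": 25, "z": 12, "yaw": 50, "hand": 0.4}, {"x": -5.8, "y": 29, "z": 12, "yaw": 60, "hand": 0.4}]'

```text
clock: 14.22
position: [0.4324, 0.2768, 0.1719]
ee_rot: [0.674, 3.068, 0.001]
force: [0.6, 0.5, 0.0]
width: 0.703
gripper_force: 0.0
```

>>> apply_moves --motion '[{"x": 0, "y": 1.4, "z": 0, "yaw": 10, "hand": 0.4}, {"x": 0, "y": 1.4, "z": 0, "yaw": 14, "hand": 0.4}, {"x": 0, "y": 1.4, "z": 0, "yaw": 14, "hand": 0.4}, {"x": 0, "y": 1.4, "z": 0, "yaw": 14, "hand": 0.4}, {"x": 0, "y": 1.4, "z": 0, "yaw": 14, "hand": 0.4}]'

```text
clock: 14.85
position: [0.4331, 0.2886, 0.1718]
ee_rot: [0.307, 3.126, -0.0]
force: [-0.1, 0.7, -0.3]
width: 0.695
gripper_force: 0.0
```

```bash
python3 rel.py top4 .066 SM; python3 -c "
from h import *
o=observe();print(o['clock'],o['position'],o['ee_rot'],o['joints'])"
```

```text
mask 301 360 238 261 1214
board (array([ 4.90495752e-01, -2.10789891e-02,  9.50719670e+01]), np.float64(281.296875), np.float64(1213.625))
310 251
[[176 177 176 174 172 172 173 174 177 178 175 159 143]
 [177 178 177 169 155 145 146 155 171 183 180 164 146]
 [183 181 167 143 115 107 109 125 149 173 183 169 158]
 [181 175 152 122 103 102 108 109 126 153 178 177 162]
 [185 179 155 124  97  86  84  86  96 126 160 176 168]
 [185 186 173 134  82  66  65  65  69 100 144 175 171]
 [182 188 180 142  80  63  59  61  63  90 141 175 166]
 [180 180 174 142  82  57  61  60  72 106 154 174 163]
 [175 174 171 143  86  59  62  68  95 140 178 182 166]
 [180 183 177 155 113  93  87 104 138 170 185 182 166]
 [177 183 181 172 155 146 141 148 170 183 185 181 167]
 [179 180 179 177 179 176 173 176 179 180 182 181 168]
 [177 179 178 179 178 180 183 183 182 182 182 182 168]]
col 303 [np.float64(234.69), np.float64(241.21), np.float64(262.33), np.float64(270.3)]
col 325 [np.float64(233.37), np.float64(239.3), np.float64(263.13), np.float64(268.76)]
col 345 [np.float64(231.87), np.float64(238.14), np.float64(260.33), np.float64(267.44)]
col 360 [np.float64(231.06), np.float64(246.36), np.float64(257.65999999999997), np.float64(266.52)]
row 242 [np.float64(296.47), np.float64(300.42), np.float64(359.8), np.float64(367.84000000000003)]
row 250 [np.float64(297.44), np.float64(300.13), np.float64(360.47), np.float64(368.69)]
row 258 [np.float64(297.91), np.float64(300.84), np.float64(358.72), np.float64(368.98)]
15.05 [0.43309837 0.28873481 0.17180112] [ 3.05831777e-01  3.12648986e+00 -3.58967583e-05] [-0.11147837  0.43433909 -0.77377821  1.8504949   0.35706345  1.00062255
  0.34041907]
```

View pics/crop_top4.png

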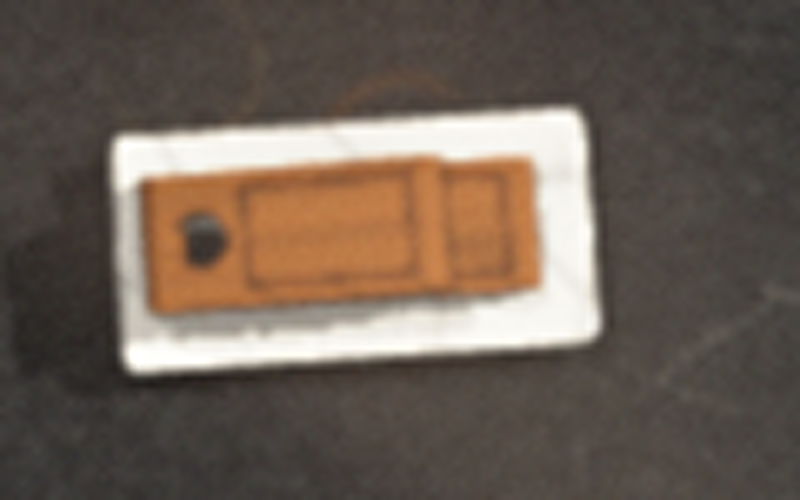

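Small board lies on top, parallel (crop: small 145–440, large to 540, hole 205,240); its hole end seems slightly past flush. Quantify against the model.

```bash
python3 - <<'E'
from h import *
def lend(im,rows):
    b=im[...,0].astype(float);out=[]   # blue: marble bright, wood dark
    for r in rows:
        L=b[r,294:308];k=np.argmin(L);a=L[:k+1];m=(a.max()+L[8:12].mean())/2
        i=[i for i in range(int(np.argmax(a)),len(L)-1) if L[i]>=m>L[i+1]][0];out.append(294+i+(L[i]-m)/(L[i]-L[i+1]))
    return np.array(out)
rows=list(range(244,259,2))
e3=lend(cv2.imread("pics/top3.png"),rows);e4=lend(cv2.imread("pics/top4.png"),rows);print(e3.round(2),e4.round(2),(e4-e3).mean())
def model(P,c,z,yaw):
    h=cv2.convexHull(w2px("top",place(P,*c,z,np.radians(yaw))).astype(np.float32));im=np.zeros((4800,6400),np.uint8)
    cv2.fillConvexPoly(im,(h*10).astype(np.int32),1);return np.array([np.argmax(im[r*10])/10 for r in rows])
a=np.array([.4917,-.0345]);d=np.array([np.cos(np.radians(94.8)),np.sin(np.radians(94.8))])
m3=model(BIG,a,.03,94.8)
for s in(0,.001,.002,.003): print(s,(model(SM,a+(.02+s)*d,.048,94.8)-m3).mean())
t=cv2.imread("pics/top4.png");print(t[238:262:3,338:358,2]);print(w2px("top",[[*(a+(.02-.065)*d),.057],[*(a+(.02-.06)*d),.066]]))
# hole edges in red channel rows
for n in("top3","top4"):
    print(cv2.imread(f"pics/{n}.png")[246:258,303:317,2])
E
```

```text
Traceback (most recent call last):
IndexError: list index out of range
```

```bash
python3 - <<'E'
from h import *
def lend(im,rows):
    b=im[...,2].astype(float)-im[...,0];out=[]
    for r in rows:
        L=b[r,297:309];m=np.median(b[r,303:306])/2
        i=[i for i in range(len(L)-1) if L[i]<m<=L[i+1]][0];out.append(297+i+(m-L[i])/(L[i+1]-L[i]))
    return np.array(out)
rows=list(range(244,259,2))
e3=lend(cv2.imread("pics/top3.png"),rows);e4=lend(cv2.imread("pics/top4.png"),rows);print(e3.round(2),e4.round(2),(e4-e3).mean())
def model(P,c,z,yaw):
    h=cv2.convexHull(w2px("top",place(P,*c,z,np.radians(yaw))).astype(np.float32));im=np.zeros((4800,6400),np.uint8)
    cv2.fillConvexPoly(im,(h*10).astype(np.int32),1);return np.array([np.argmax(im[r*10])/10 for r in rows])
a=np.array([.4917,-.0345]);d=np.array([np.cos(np.radians(94.8)),np.sin(np.radians(94.8))])
m3=model(BIG,a,.03,94.8)
for s in(0,.001,.002,.003): print(s,(model(SM,a+(.02+s)*d,.048,94.8)-m3).mean())
for n in("top3","top4"):
    print(cv2.imread(f"pics/{n}.png")[246:258,303:317,2])
E
```

```text
[301.58 301.78 301.81 301.9  301.95 301.94 302.09 302.16] [300.9  301.06 301.06 301.37 301.37 301.64 301.68 301.83] -0.5370800834686875
0 -0.22500000000000142
0.001 -0.5750000000000028
0.002 -0.9750000000000014
0.003 -1.2749999999999986
[[158 183 192 196 192 185 179 176 179 181 189 191 187 174]
 [154 183 189 185 175 150 135 133 140 154 172 185 181 169]
 [155 176 183 181 155 121 106 114 117 127 152 173 178 167]
 [150 177 184 182 155 112  87  91  91 101 120 155 177 169]
 [151 172 183 181 156  96  70  72  71  78  95 135 169 169]
 [150 171 180 187 158  97  67  68  70  66  80 130 169 166]
 [149 171 183 185 159  98  69  68  69  72  90 139 178 173]
 [151 173 184 183 159 102  67  63  70  82 121 164 188 175]
 [148 173 183 179 159 112  82  79  86 114 153 184 191 174]
 [146 172 182 180 173 152 136 131 139 160 177 190 193 174]
 [148 175 188 190 188 182 183 183 182 187 189 189 188 176]
 [148 171 188 187 187 184 187 186 184 184 184 182 180 172]]
[[164 177 178 177 169 155 145 146 155 171 183 180 164 146]
 [167 183 181 167 143 115 107 109 125 149 173 183 169 158]
 [170 181 175 152 122 103 102 108 109 126 153 178 177 162]
 [169 185 179 155 124  97  86  84  86  96 126 160 176 168]
 [166 185 186 173 134  82  66  65  65  69 100 144 175 171]
 [167 182 188 180 142  80  63  59  61  63  90 141 175 166]
 [163 180 180 174 142  82  57  61  60  72 106 154 174 163]
 [162 175 174 171 143  86  59  62  68  95 140 178 182 166]
 [162 180 183 177 155 113  93  87 104 138 170 185 182 166]
 [161 177 183 181 172 155 146 141 148 170 183 185 181 167]
 [155 179 180 179 177 179 176 173 176 179 180 182 181 168]
 [155 177 179 178 179 178 180 183 183 182 182 182 182 168]]
```

Along-board offset is only about 0.9 mm, acceptable. Now grasp the pin.

>>> apply_moves --motion '[{"x": 0, "y": 0, "z": -4, "yaw": 0, "hand": 0.4}, {"x": 0, "y": 0, "z": -7, "yaw": 0, "hand": 0.4}, {"x": 0, "y": 0, "z": -9.7, "yaw": 0, "hand": 0.4}, {"x": 0, "y": 0, "z": -9.7, "yaw": 0, "hand": 0.4}, {"x": 0, "y": 0, "z": -9.7, "yaw": 0, "hand": -0.6}, {"x": 0, "y": 0, "z": -9.7, "yaw": 0, "hand": -0.6}, {"x": 0, "y": 0, "z": -9.7, "yaw": 0, "hand": -0.6}, {"x": 0, "y": 0, "z": -9.7, "yaw": 0, "hand": -0.6}, {"x": 0, "y": 0, "z": -9.7, "yaw": 0, "hand": -0.6}]' --newtons 40

```text
clock: 16.18
position: [0.4335, 0.2899, 0.0753]
ee_rot: [0.304, 3.126, 0.003]
force: [-0.3, 2.4, 1.5]
width: 0.321
gripper_force: 39.7
```

>>> apply_moves --motion '[{"x": 0, "y": 0, "z": 1.5, "yaw": 0, "hand": -0.6}, {"x": 0, "y": 0, "z": 4, "yaw": 0, "hand": -0.6}, {"x": 0, "y": 0, "z": 8, "yaw": 0, "hand": -0.6}, {"x": 0, "y": 0, "z": 9.5, "yaw": 0, "hand": -0.6}, {"x": 1, "y": -5, "z": 9.5, "yaw": 0, "hand": -0.6}, {"x": 2, "y": -10, "z": 9.5, "yaw": 0, "hand": -0.6}, {"x": 3, "y": -15, "z": 9.5, "yaw": 0, "hand": -0.6}, {"x": 4, "y": -20, "z": 9.5, "yaw": 0, "hand": -0.6}, {"x": 5, "y": -24, "z": 9.5, "yaw": 0, "hand": -0.6}, {"x": 5.4, "y": -26.4, "z": 9.5, "yaw": 0, "hand": -0.6}]'

```text
clock: 17.42
position: [0.4867, 0.0217, 0.169]
ee_rot: [-0.31, -3.125, 0.002]
force: [-0.1, 0.7, -0.4]
width: 0.326
gripper_force: 39.7
```

>>> apply_moves --motion '[{"x": 0, "y": 0, "z": 0, "yaw": 0, "hand": -0.6}, {"x": 0, "y": 0, "z": 0, "yaw": 0, "hand": -0.6}, {"x": 0, "y": 0, "z": -1, "yaw": 0, "hand": -0.6}, {"x": 0, "y": 0, "z": -2, "yaw": 0, "hand": -0.6}, {"x": 0, "y": 0, "z": -2.5, "yaw": 0, "hand": -0.6}, {"x": 0, "y": 0, "z": -2.5, "yaw": 0, "hand": -0.6}]'

```text
clock: 18.18
position: [0.4866, 0.025, 0.1442]
ee_rot: [-0.304, -3.126, 0.0]
force: [1.5, -0.1, -0.5]
width: 0.32
gripper_force: 39.7
```

```bash
python3 - <<'E'
from h import *
o=observe();print(o['clock'],o['position'],o['force'],o['width'])
s=get_image("scene");cv2.imwrite("pics/s5.png",s);cv2.imwrite("pics/c7.png",cv2.resize(s[190:310,250:410],(800,600),interpolation=2))
E
```

```text
18.175 [0.48663594 0.02503366 0.14415557] [ 1.51257047 -0.06414799 -0.45950052] 0.3201603259485338
```

View pics/c7.png

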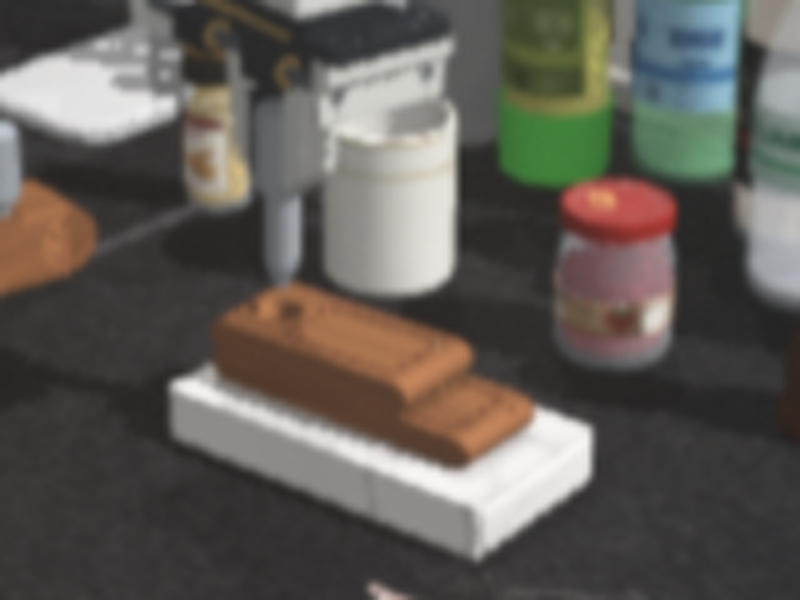

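```bash
python3 - <<'E'
from h import *
print(w2px("scene",[[.4858,.0250,.081],[.4862,.0248,.066],[.4862,.0248,.081]]),px2w("scene",[[307,245.5]],.081),px2w("scene",[[308,251.6]],.066))
E
```

```text
[[306.49814874 246.96539701]
 [306.73657173 252.02919619]
 [306.65902887 246.93861747]] [[0.49291663 0.03010307 0.081     ]] [[0.49025828 0.02409706 0.066     ]]
```

>>> apply_moves --motion '[{"x": 0, "y": 0, "z": -0.8, "yaw": 0, "hand": -0.6}, {"x": 0, "y": 0, "z": -1.6, "yaw": 0, "hand": -0.6}, {"x": 0, "y": 0, "z": -2.2, "yaw": 0, "hand": -0.6}, {"x": 0, "y": 0, "z": -2.7, "yaw": 0, "hand": -0.6}, {"x": 0, "y": 0, "z": -3.2, "yaw": 0, "hand": -0.6}, {"x": 0, "y": 0, "z": -3.2, "yaw": 0, "hand": -0.6}]'

```text
clock: 18.98
position: [0.4868, 0.0248, 0.1124]
ee_rot: [-0.305, -3.126, 0.0]
force: [0.7, -0.8, -1.2]
width: 0.318
gripper_force: 39.7
```

>>> apply_moves --motion '[{"x": 0, "y": 0, "z": -0.6, "yaw": 0, "hand": -0.6}, {"x": 0, "y": 0, "z": -1.2, "yaw": 0, "hand": -0.6}, {"x": 0, "y": 0, "z": -1.7, "yaw": 0, "hand": -0.6}, {"x": 0, "y": 0, "z": -2.1, "yaw": 0, "hand": -0.6}, {"x": 0, "y": 0, "z": -2.5, "yaw": 0, "hand": -0.6}, {"x": 0, "y": 0, "z": -2.5, "yaw": 0, "hand": -0.6}]'

```text
clock: 19.73
position: [0.4869, 0.0249, 0.0874]
ee_rot: [-0.305, -3.126, -0.0]
force: [-0.1, 0.9, -0.7]
width: 0.322
gripper_force: 39.7
```

Still free; continue to seating.

>>> apply_moves --motion '[{"x": 0, "y": 0, "z": -0.5, "yaw": 0, "hand": -0.6}, {"x": 0, "y": 0, "z": -1.0, "yaw": 0, "hand": -0.6}, {"x": 0, "y": 0, "z": -1.4, "yaw": 0, "hand": -0.6}, {"x": 0, "y": 0, "z": -1.6, "yaw": 0, "hand": -0.6}, {"x": 0, "y": 0, "z": -1.7, "yaw": 0, "hand": -0.6}, {"x": 0, "y": 0, "z": -1.7, "yaw": 0, "hand": -0.6}]'

```text
clock: 20.48
position: [0.4872, 0.0252, 0.0711]
ee_rot: [0.304, 3.126, 0.0]
force: [-0.5, 1.9, 4.1]
width: 0.323
gripper_force: 39.9
```

>>> apply_moves --motion '[{"x": 0, "y": 0, "z": 0, "yaw": 0, "hand": 0.2}, {"x": 0, "y": 0, "z": 0, "yaw": 0, "hand": 0.2}, {"x": 0, "y": 0, "z": 0, "yaw": 0, "hand": 0.2}, {"x": 0, "y": 0, "z": 4, "yaw": 0, "hand": 0.2}, {"x": 0, "y": 0, "z": 9, "yaw": 0, "hand": 0.2}, {"x": 0, "y": 0, "z": 13, "yaw": 0, "hand": 0.2}, {"x": -4, "y": 6, "z": 13, "yaw": 0, "hand": 0.2}, {"x": -8, "y": 11, "z": 13, "yaw": 0, "hand": 0.2}, {"x": -12, "y": 17, "z": 13, "yaw": 0, "hand": 0.2}, {"x": -12, "y": 17, "z": 13, "yaw": 0, "hand": 0.2}]'

```text
clock: 21.72
position: [0.3647, 0.1976, 0.2011]
ee_rot: [0.297, 3.127, 0.001]
force: [1.1, -0.8, -0.4]
width: 0.602
gripper_force: 0.0
```

```bash
python3 - <<'E'
from h import *
o=observe();print(o['clock'],o['position'],o['force'],o['width'])
s=get_image("scene");t=get_image("top")
a=cv2.resize(s[190:310,180:410],(800,417),interpolation=2)[:300];a=cv2.resize(s[200:310,180:410],(700,335),interpolation=2);b=cv2.resize(t[220:280,285:400],(500,261),interpolation=2)
o=np.zeros((596,700,3),np.uint8);o[:335]=a;o[335:,:500]=b;cv2.imwrite("pics/c8.png",o)
E
```

```text
21.725 [0.36472389 0.19756049 0.20114855] [ 1.10187478 -0.80620156 -0.39084344] 0.6023767015622634
```

View pics/c8.png

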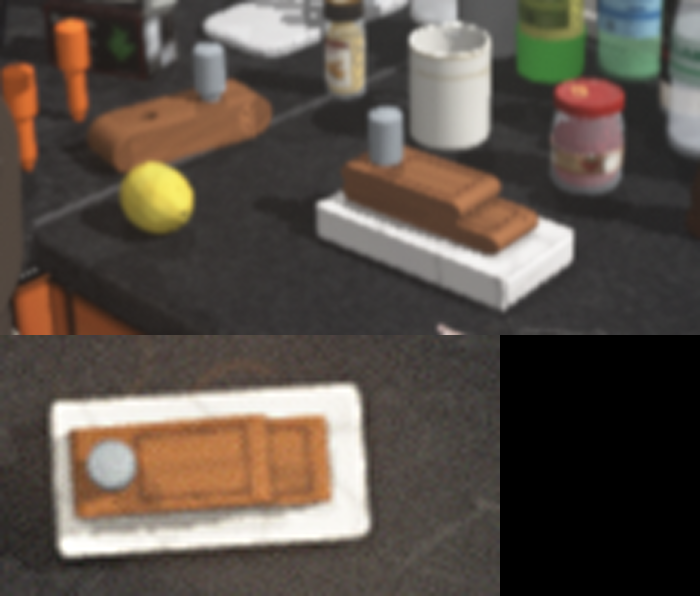

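The knob sits on the small board (scene crop 385,135; top crop 112,465). The boards are stacked, parallel and centred on the base, the short pin is in its holder, and the bystanders in view are undisturbed.

```bash
python3 -c "
from cell import *
print(sign_off())"
```

```text
the job is handed in; nothing more can be done
None
```

I put the serving-board set together and handed it in at about 22 s: both boards are stacked parallel to the base, and the long pin is pushed down through them with its knob on the small board. The last measured misalignment was under about 1 mm, the short pin is still in its holder, and nothing else in the final view had moved.

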